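# Restock the sprung-lid tin keeper, oldest tins first

### The arm

A 6-joint arm with a two-finger parallel gripper is mounted at the origin on the work surface. World frame = base frame: x ahead of the robot, y to its left, z up, the work surface at z = 0. Lengths are in m, angles in rad, forces in N, time in s.
With the tool pointing down it reaches from about 0.3 to 0.875 m from the base axis. Payload 6.4 kg.
Tool frame: the origin (TCP) lies between the finger pads; the fingertips stand 19 mm ahead of it and the grasp point (between the pads) is the TCP (ctrl.tips_ahead is the z of the fingertips in the tool frame, in m); z points along the fingers, y is the line along which they close (so a half turn about z gives the same grasp; the last joint's range is limited). The gripper opens to 85 mm and grips with 20 to 120 N. Pads are 22 mm wide; open, the fingers measure 114 mm over their backs; the gripper's body (76 mm by 85 mm) begins 54 mm behind the grasp point. The pads swing forward as they close: fully open they stand 13 mm farther back than shut.
Start: joints at [1.072, 0.181, 1.607, -0, 1.354, -0.206], TCP at [0.166, 0.551, 0.25] pointing down, gripper open.
Joint ranges: [-2.99, 2.99], [-0.89, 2.07], [0.3, 2.58], [-1.14, 4.28], [0, 2.63], [-3.12, 3.12]. Speed limits (rad/s): [2.57, 2.57, 3.01, 3.14, 3.14, 3.14].

### API

Orientations are given as a unit quaternion [w, x, y, z].
In Python, from bench import readout, vision, ctrl gives the robot as it stands.
- The arm moves only by the tool play_rows, never from a script. Its arguments are lists of equal length, an entry for each row: "xyz": the shift along the tool's x, y, z in mm, a list of three; "rot": the turn, a rotation vector about the tool's x, y, z in rad, a list of three; "grip": the opening, from 0 (shut) to 1 (fully open). In form: {"xyz": [[x, y, z], ...], "rot": [[rx, ry, rz], ...], "grip": [grip, ...]}. A call has exactly 10 rows; each row is the pose to reach, as a shift and turn from the pose commanded when the call began, along the tool's axes at that moment; what a row does not reach only later rows make up. A row lasts 1/8 s, in which the tool goes at most 62.5 mm and 10.7 degrees, less where a joint would pass 70% of its speed; a pose out of reach is approached as far as the arm can. A call with a gripper value outside its range is refused whole. The fingers move at their own pace and stop on an object; the grip force is fixed at half the most. Time passes only in rows, so rows that repeat a pose let the fingers close, or fill a call up. It gives the time, the measured TCP pose, the force, the opening and the grip force at its end, in the units of the state.
- readout.get_obs(): the state, without advancing time (a new reading comes with each control period).
- vision.camera(name): name is "scene" or "top" or "wrist"; returns a dict with "color" (420x560x3 uint8, red, green, blue), "depth" (420x560 float32, m along the optical axis (not along the pixel's ray), 0 where there is no reading), "camera_matrix" (3x3 intrinsics, pixels), "extrinsics" (4x4, takes a point from camera to world coordinates); the wrist camera has in their place "hand_eye" (4x4, takes a point from camera to tool coordinates, whose origin is the TCP and whose axes are the flange's). Camera axes: x right, y down, z forward; pixel columns grow to the right and rows downward; lengths in m; the calibration is good to about 2 mm. A picture is of the moment at which its call begins: read the wrist's pose just before it.
- ctrl.hand_in(): hands the job in; it is judged then, once.
The state is a dict: "time_s": time; "q": joint angles; "dq": joint speeds; "joint_efforts": joint torques, N m; "eef_pos": TCP position; "eef_rot": TCP orientation; "wrist_force": force on the tool from outside, world axes, zero at the start; "torque": the same for the moment, N m; "opening": opening from 0.0 (shut) to 1.0 (fully open); "grasp_force": force on a finger pad.
Only numpy, scipy, OpenCV 4.12 (cv2) and the standard library are available. Lean on these libraries where they do the work, as an engineer would, in place of code of your own. Each camera call takes 0.05 s, during which the arm holds its last target. There are 200 camera calls.

### The job

Lift the lid of the grey tin keeper by its wooden bar and ease it all the way open to its stop: its strut wants to throw it up, so never let it fly. Bring the old tins that are already inside up to the front end of the lane (the end nearest the robot, right up to the wall and to one another), stand every new tin from the table upright in the lane behind them, then lower the lid gently until it is fully shut, leaving the jar, carton and tub alone.

Things in the scene. Friction and masses are not known exactly. Their poses are not given: they have to be found in the camera images.
- keeper: Grey painted metal box fixed to the table, 285 (x) x 164 (y) x 50 mm outside, turned by up to 0.2 rad. Origin: centre of its underside, on the table; its -x end is the front and faces the robot. Walls and floor 4 mm thick: inside, x runs from -138.5 to +138.5 mm, y from -78 to +78 mm. Closed by the lid.
- lane (a point): Point on the keeper's floor (4 mm above the table), on the lane's centre line at the inner face of the front wall; keeper x = -138.5 mm, y = 0. The lane runs from here along keeper +x for 277 mm, between two rails 8 mm high, 4 mm thick, 56 mm apart; it takes a row of five tins. Outside each rail 46 mm are free for a finger.
- lid (a joint): Lid angle: 0 shut (flat, 1 mm above the walls), 1.8 rad fully open on its stop, past upright. Lid 285 x 166 x 6 mm, 0.8 kg, hinged on the long +y side. Below about 0.6 rad it sinks shut; above, the strut throws it open with up to 0.64 N m (3 N at the bar) and holds it. Damping 0.15 N m s/rad. Over 2 rad/s is too fast: lead it at 1 rad/s or less, let go at the stop.
- lid_hinge (a point): Point on the lid's hinge line, middle of its length: 82 mm to the +y side of the keeper's origin and 54 mm above the table. The hinge line runs along the keeper's x axis.
- lid_handle (a point): Centre of the lid's wooden bar: round, 12 mm thick, 100 mm long, parallel to the hinge line and 206 mm from it, 34 mm clear of the lid's -y edge (steel arms 45 mm either side of its middle). 54 mm high when shut, then up and over to +y on a circle, 260 mm at most. Pinched from above it turns between the pads: the tool may stay pointing down.
- old1: Old tin: flat round tin, 48 mm diameter, 38 mm tall, about 0.16 kg, steel with a paper label. Origin: centre of its underside. At the start it stands in the middle of the lane, in the keeper. May be absent.
- old2: Old tin, same as old1; at the start farther back in the lane. May be absent (there are one or two old tins).
- new1: New tin: same shape, size and look as the old ones, standing on the table to the right of the keeper (-y). Origin: centre of its underside. May be absent.
- new2: New tin, as new1. May be absent.
- new3: New tin, as new1. May be absent (there are two or three new tins).
- jar: Bystander: amber glass jar with steel cap, 72 mm diameter, 110 mm tall, left of the keeper. Origin: centre of its underside.
- carton: Bystander: cardboard carton 60 x 90 x 70 mm, left of the keeper. Origin: centre of its underside.
- tub: Bystander: white open tub, 110 mm diameter, 100 mm tall, left of the keeper. Origin: centre of its underside.

How it is judged:
By the outcome, as a careful person would: the job done as asked, in the order asked, and still so for the second after the job is handed in, with the robot touching nothing.
Of old1, old2 only 1 to 2 are there at a start; the rules pass over those that are not, and their reading is None.
Of new1, new2, new3 only 2 to 3 are there at a start; the rules pass over those that are not, and their reading is None.
At some moment in a run one of new1, new2, new3 may be knocked a few centimetres aside while the robot is not near it.
It also fails if it takes over 210 s, if anything falls off the work surface, if the arm or the gripper's body presses on something with over 40 N, if the wrist force passes 120 N, or if a joint passes its speed limit or range.

## Working session

There is one attempt and no reset: what is moved stays moved. The work goes in short steps, Python scripts to look and compute and a tool call to move; the robot and the scene stay as the last step left them, time stands still between calls to the robot, and variables do not carry over. Pictures are saved under pics/ and viewed, at most 14 in all, crops included, and the job is handed in when it is done.

Besides the shell and the picture viewer there is one more tool, called after "Call:" as a command line: name --argument value ..., lists and objects as JSON in quotes. play_rows: Moves the arm, as the interface text tells. Its arguments: {"type":"object","properties":{"xyz":{"type":"array","items":{"type":"array","items":{"type":"number"}}},"rot":{"type":"array","items":{"type":"array","items":{"type":"number"}}},"grip":{"type":"array","items":{"type":"number"}}},"required":["xyz","rot","grip"]}

```bash
mkdir -p pics; cat > h.py <<'E'
import numpy as np, cv2
from bench import readout, vision, ctrl
from scipy.spatial.transform import Rotation as R
def pose():
    o=readout.get_obs(); q=o["eef_rot"]
    T=np.eye(4); T[:3,:3]=R.from_quat([q[1],q[2],q[3],q[0]]).as_matrix(); T[:3,3]=o["eef_pos"]; return T
def cam(n,save=None):
    T=pose(); c=vision.camera(n)
    E=c["extrinsics"] if "extrinsics" in c else T@np.array(c["hand_eye"])
    E=np.array(E); K=np.array(c["camera_matrix"]); d=c["depth"]
    v,u=np.mgrid[:d.shape[0],:d.shape[1]]
    P=np.stack([(u-K[0,2])*d/K[0,0],(v-K[1,2])*d/K[1,1],d],-1)@E[:3,:3].T+E[:3,3]
    P[d==0]=np.nan
    if save: cv2.imwrite("pics/"+save,cv2.cvtColor(c["color"],cv2.COLOR_RGB2BGR))
    return c["color"],P
E
python3 - <<'E'
from h import *
o=readout.get_obs(); print({k:np.round(v,3) for k,v in o.items()}, ctrl.tips_ahead)
print(np.round(pose(),3))
c,P=cam("top","top0.png"); np.save("P0.npy",P)
for v in range(20,420,40): print([tuple(np.round(P[v,u]*1000).astype(int)) if np.isfinite(P[v,u,0]) else None for u in range(40,560,80)])
E
```

```text
{'time_s': np.float64(0.0), 'q': array([ 1.072,  0.182,  1.608, -0.   ,  1.354, -0.206]), 'dq': array([ 0.   , -0.001, -0.001, -0.   , -0.002,  0.001]), 'joint_efforts': array([ 1.0000e-03, -4.4488e+01, -3.5134e+01, -0.0000e+00,  9.0000e-03,
       -0.0000e+00]), 'eef_pos': array([0.166, 0.55 , 0.249]), 'eef_rot': array([-0.   ,  0.146,  0.989, -0.001]), 'wrist_force': array([-0.249,  0.491,  0.241]), 'torque': array([-0.033,  0.038,  0.008]), 'grasp_force': np.float64(0.0), 'opening': np.float64(0.998)} 0.019
[[-0.957  0.289 -0.001  0.166]
 [ 0.289  0.957 -0.002  0.55 ]
 [ 0.    -0.002 -1.     0.249]
 [ 0.     0.     0.     1.   ]]
[(np.int64(1551), np.int64(1136), np.int64(-751)), (np.int64(1328), np.int64(629), np.int64(-348)), (np.int64(1333), np.int64(337), np.int64(-350)), (np.int64(1564), np.int64(48), np.int64(-749)), (np.int64(1565), np.int64(-311), np.int64(-743)), (np.int64(1576), np.int64(-673), np.int64(-755)), (np.int64(1581), np.int64(-1032), np.int64(-755))]
[(np.int64(1358), np.int64(1118), np.int64(-746)), (np.int64(1299), np.int64(712), np.int64(-612)), (np.int64(1
[... 2067 characters left out ...]
.int64(-2)), (np.int64(351), np.int64(-608), np.int64(0))]
[(np.int64(224), np.int64(664), np.int64(2)), (np.int64(227), np.int64(453), np.int64(-3)), (np.int64(231), np.int64(240), np.int64(-1)), (np.int64(235), np.int64(28), np.int64(-1)), (np.int64(239), np.int64(-183), np.int64(1)), (np.int64(243), np.int64(-393), np.int64(1)), (np.int64(247), np.int64(-604), np.int64(-2))]
[(np.int64(121), np.int64(656), np.int64(0)), (np.int64(125), np.int64(446), np.int64(-1)), (np.int64(129), np.int64(236), np.int64(0)), (np.int64(133), np.int64(26), np.int64(-3)), (np.int64(138), np.int64(-182), np.int64(2)), (np.int64(142), np.int64(-390), np.int64(3)), (np.int64(147), np.int64(-594), np.int64(9))]
```

View pics/top0.png

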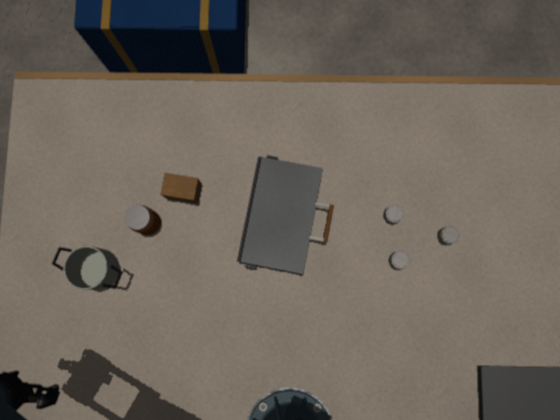

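The top view shows the shut keeper around (281,215), its wooden bar at (329,223), three new tins at (394,214), (449,235) and (400,260), with the bystanders at left.

```bash
python3 - <<'E'
from h import *
P=np.load("P0.npy")
lid=np.zeros(P.shape[:2],bool); lid[140:290,230:325]=1
z=P[...,2]
m=(lid&(z>.045)&(z<.07)).astype(np.uint8)
m=cv2.morphologyEx(m,cv2.MORPH_OPEN,np.ones((9,9)))
pts=P[m>0][:,:2].astype(np.float32)
r=cv2.minAreaRect(pts*1000); print(r, np.median(P[m>0][:,2]))
b=np.zeros_like(lid); b[195:250,324:340]=1
q=P[b&(z>.03)&(z<.08)]; print("bar",cv2.minAreaRect((q[:,:2]*1000).astype(np.float32)),np.median(q[:,2]),len(q))
for u,v in [(394,214),(449,235),(400,260)]:
    s=P[v-15:v+15,u-15:u+15]; k=s[(s[...,2]>.028)&(s[...,2]<.06)]
    print(cv2.minEnclosingCircle((k[:,:2]*1000).astype(np.float32)),k.mean(0),np.median(k[:,2]))
E
```

```text
((565.0989990234375, 33.2830810546875), (177.5334014892578, 285.0318908691406), 80.11648559570312) 0.05695306330628269
bar ((544.2786865234375, -85.58625030517578), (24.675464630126953, 99.6556167602539), 80.1787109375) 0.058191463526729104 188
((573.807373046875, -268.8446960449219), 24.691085815429688) [ 0.57351819 -0.26809668  0.03797326] 0.03782525868374442
((519.8528442382812, -413.5625305175781), 24.417678833007812) [ 0.51936775 -0.41271176  0.03773503] 0.03794558244304891
((451.9861755371094, -282.5157775878906), 24.614723205566406) [ 0.45143289 -0.28132725  0.03788282] 0.03810366853802627
```

Call:
play_rows --xyz '[[-55, -50, -10], [-109, -100, -20], [-164, -150, -30], [-218, -200, -40], [-273, -250, -50], [-328, -300, -50], [-382, -350, -50], [-437, -400, -50], [-491, -450, -50], [-546, -501, -50]]' --rot '[[0, 0, -0.012], [0, 0, -0.024], [0, 0, -0.036], [0, 0, -0.048], [0, 0, -0.06], [0, 0, -0.072], [0, 0, -0.084], [0, 0, -0.096], [0, 0, -0.108], [0, 0, -0.12]]' --grip '[0.4, 0.4, 0.4, 0.4, 0.4, 0.4, 0.4, 0.4, 0.4, 0.4]'

```text
time_s: 1.3
eef_pos: [0.4841, 0.0138, 0.2994]
eef_rot: [-0.0, 0.086, 0.996, 0.0]
wrist_force: [0.4, 0.3, 0.9]
opening: 0.396
grasp_force: 0.0
```

Call:
play_rows --xyz '[[0, 0, 0], [0, 0, 0], [0, 0, 0], [0, 0, 0], [0, 0, 0], [0, 0, 0], [0, 0, 0], [0, 0, 0], [0, 0, 0], [0, 0, 0]]' --rot '[[0, 0, 0], [0, 0, 0], [0, 0, 0], [0, 0, 0], [0, 0, 0], [0, 0, 0], [0, 0, 0], [0, 0, 0], [0, 0, 0], [0, 0, 0]]' --grip '[0.4, 0.4, 0.4, 0.4, 0.4, 0.4, 0.4, 0.4, 0.4, 0.4]'

```text
time_s: 2.55
eef_pos: [0.4837, 0.0157, 0.2997]
eef_rot: [0.0, 0.086, 0.996, -0.0]
wrist_force: [-0.4, 0.1, 0.1]
opening: 0.398
grasp_force: 0.0
```

```bash
python3 - <<'E'
from h import *
print(np.round(pose(),4)); c,P=cam("wrist","w1.png"); np.save("P1.npy",P); print(readout.get_obs()["opening"], np.nanmin(P[...,2]))
E
```

```text
[[-0.9851  0.1721  0.      0.4837]
 [ 0.1721  0.9851 -0.      0.0157]
 [-0.     -0.     -1.      0.2997]
 [ 0.      0.      0.      1.    ]]
0.40077253848111005 -0.0046617374972323655
```

View pics/w1.png

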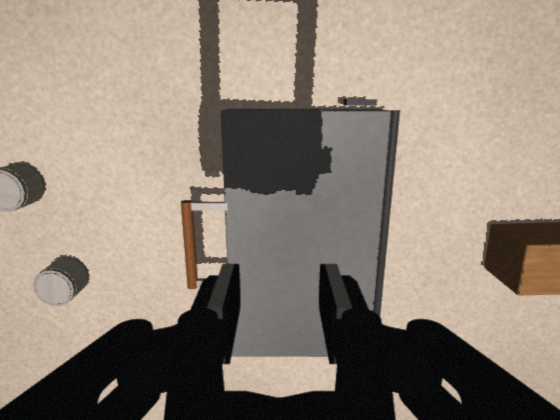

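The wrist view shows the lid (225–395, 110–355) and the wooden bar from about (186,202) to (191,288); image up is keeper +x.

```bash
python3 - <<'E'
from h import *
P=np.load("P1.npy"); c=cv2.imread("pics/w1.png").astype(int)
z=P[...,2]
m=np.zeros(z.shape,bool); m[195:295,178:200]=1
m&=(c[...,2]>c[...,0]*1.8)&(z>.045)&(z<.07)
q=P[m]; print(len(q),cv2.minAreaRect((q[:,:2]*1000).astype(np.float32)),np.median(z[m]),z[m].max())
l=np.zeros(z.shape,bool); l[112:350,215:390]=1
for k in (200,210):
  pass
l&=(z>.052)&(z<.066)
lm=cv2.morphologyEx(l.astype(np.uint8),cv2.MORPH_OPEN,np.ones((15,15)))>0
q=P[lm]; print(cv2.minAreaRect((q[:,:2]*1000).astype(np.float32)),np.median(z[lm]))
E
```

```text
871 ((541.0516357421875, -92.56278991699219), (11.371132850646973, 99.70588684082031), 79.98664855957031) 0.05812813365980535 0.060910074021439775
((559.1022338867188, 29.381973266601562), (167.12210083007812, 273.02471923828125), 80.07281494140625) 0.05607683711466205
```

Call:
play_rows --xyz '[[-25, -32, 20], [-50, -64, 40], [-75, -97, 60], [-75, -97, 100], [-75, -97, 140], [-75, -97, 165], [-75, -97, 185], [-75, -97, 195], [-75, -97, 200], [-75, -97, 200]]' --rot '[[0, 0, 0], [0, 0, 0], [0, 0, 0], [0, 0, 0], [0, 0, 0], [0, 0, 0], [0, 0, 0], [0, 0, 0], [0, 0, 0], [0, 0, 0]]' --grip '[0.4, 0.4, 0.4, 0.4, 0.4, 0.4, 0.4, 0.4, 0.4, 0.4]'

```text
time_s: 3.85
eef_pos: [0.5411, -0.0928, 0.1]
eef_rot: [0.0, 0.086, 0.996, -0.0]
wrist_force: [-0.6, 0.5, -0.1]
opening: 0.397
grasp_force: 0.0
```

Call:
play_rows --xyz '[[0, 0, 10], [0, 0, 20], [0, 0, 30], [0, 0, 38], [0, 0, 44], [0, 0, 46], [0, 0, 46], [0, 0, 46], [0, 0, 46], [0, 0, 46]]' --rot '[[0, 0, 0], [0, 0, 0], [0, 0, 0], [0, 0, 0], [0, 0, 0], [0, 0, 0], [0, 0, 0], [0, 0, 0], [0, 0, 0], [0, 0, 0]]' --grip '[0.4, 0.4, 0.4, 0.4, 0.4, 0.4, 0.4, 0.4, 0.4, 0.4]'

```text
time_s: 5.1
eef_pos: [0.541, -0.0927, 0.0539]
eef_rot: [0.0, 0.086, 0.996, -0.0]
wrist_force: [1.2, -0.2, 0.5]
opening: 0.4
grasp_force: 0.0
```

Call:
play_rows --xyz '[[0, 0, 0], [0, 0, 0], [0, 0, 0], [0, 0, 0], [0, 0, 0], [0, 0, 0], [0, 0, 0], [0, 0, 0], [0, 0, 0], [0, 0, 0]]' --rot '[[0, 0, 0], [0, 0, 0], [0, 0, 0], [0, 0, 0], [0, 0, 0], [0, 0, 0], [0, 0, 0], [0, 0, 0], [0, 0, 0], [0, 0, 0]]' --grip '[0.0, 0.0, 0.0, 0.0, 0.0, 0.0, 0.0, 0.0, 0.0, 0.0]'

```text
time_s: 6.35
eef_pos: [0.5408, -0.0936, 0.0538]
eef_rot: [-0.0, 0.086, 0.996, -0.001]
wrist_force: [-2.3, -5.3, 0.5]
opening: 0.12
grasp_force: 58.4
```

```bash
python3 - <<'E'
import numpy as np
th=np.arange(1,31)*0.06
print([(int(round(206*(1-np.cos(t)))),int(round(-206*np.sin(t)))) for t in th])
for b in (0,.6,1.2):
  print([(int(round(206*(np.cos(b)-np.cos(b+t)))),int(round(-206*(np.sin(b+t)-np.sin(b))))) for t in th[:11]])
E
```

```text
[(0, -12), (1, -25), (3, -37), (6, -49), (9, -61), (13, -73), (18, -84), (23, -95), (29, -106), (36, -116), (43, -126), (51, -136), (60, -145), (69, -153), (78, -161), (88, -169), (98, -176), (109, -182), (120, -187), (131, -192), (143, -196), (155, -200), (167, -202), (179, -204), (191, -205), (204, -206), (216, -206), (228, -205), (241, -203), (253, -201)]
[(0, -12), (1, -25), (3, -37), (6, -49), (9, -61), (13, -73), (18, -84), (23, -95), (29, -106), (36, -116), (43, -126)]
[(7, -10), (15, -20), (24, -29), (33, -37), (42, -45), (52, -52), (62, -59), (73, -65), (84, -71), (95, -76), (107, -80)]
[(12, -4), (24, -8), (36, -10), (48, -12), (60, -13), (72, -14), (85, -14), (97, -13), (109, -11), (121, -9), (133, -5)]
```

Call:
play_rows --xyz '[[0, 0, -12], [0, 1, -25], [0, 3, -37], [0, 6, -49], [0, 9, -61], [0, 13, -73], [0, 18, -84], [0, 23, -95], [0, 29, -106], [0, 36, -116]]' --rot '[[0, 0, 0], [0, 0, 0], [0, 0, 0], [0, 0, 0], [0, 0, 0], [0, 0, 0], [0, 0, 0], [0, 0, 0], [0, 0, 0], [0, 0, 0]]' --grip '[0.0, 0.0, 0.0, 0.0, 0.0, 0.0, 0.0, 0.0, 0.0, 0.0]'

```text
time_s: 7.6
eef_pos: [0.5471, -0.0578, 0.171]
eef_rot: [0.0, 0.086, 0.996, -0.001]
wrist_force: [-2.1, -6.8, 3.9]
opening: 0.118
grasp_force: 58.4
```

Call:
play_rows --xyz '[[0, 7, -10], [0, 15, -20], [0, 24, -29], [0, 33, -37], [0, 42, -45], [0, 52, -52], [0, 62, -59], [0, 73, -65], [0, 84, -71], [0, 95, -76]]' --rot '[[0, 0, 0], [0, 0, 0], [0, 0, 0], [0, 0, 0], [0, 0, 0], [0, 0, 0], [0, 0, 0], [0, 0, 0], [0, 0, 0], [0, 0, 0]]' --grip '[0.0, 0.0, 0.0, 0.0, 0.0, 0.0, 0.0, 0.0, 0.0, 0.0]'

```text
time_s: 8.85
eef_pos: [0.5639, 0.0369, 0.248]
eef_rot: [0.001, 0.086, 0.996, -0.0]
wrist_force: [0.1, -2.0, 7.7]
opening: 0.113
grasp_force: 62.6
```

Call:
play_rows --xyz '[[0, 12, -4], [0, 24, -8], [0, 36, -10], [0, 48, -12], [0, 60, -13], [0, 72, -14], [0, 85, -14], [0, 97, -13], [0, 109, -11], [0, 118, -9]]' --rot '[[0, 0, 0], [0, 0, 0], [0, 0, 0], [0, 0, 0], [0, 0, 0], [0, 0, 0], [0, 0, 0], [0, 0, 0], [0, 0, 0], [0, 0, 0]]' --grip '[0.0, 0.0, 0.0, 0.0, 0.0, 0.0, 0.0, 0.0, 0.0, 0.0]'

```text
time_s: 10.1
eef_pos: [0.5845, 0.1538, 0.2543]
eef_rot: [0.001, 0.086, 0.996, 0.0]
wrist_force: [8.6, -0.3, -1.0]
opening: 0.113
grasp_force: 65.2
```

Call:
play_rows --xyz '[[0, 1, 0], [0, 2, 0], [0, 3, 1], [0, 3, 1], [0, 3, 1], [0, 3, 1], [0, 3, 1], [0, 3, 1], [0, 3, 1], [0, 3, 1]]' --rot '[[0, 0, 0], [0, 0, 0], [0, 0, 0], [0, 0, 0], [0, 0, 0], [0, 0, 0], [0, 0, 0], [0, 0, 0], [0, 0, 0], [0, 0, 0]]' --grip '[0.0, 0.0, 0.0, 0.0, 0.0, 0.0, 0.0, 0.0, 0.0, 0.0]'

```text
time_s: 11.35
eef_pos: [0.585, 0.1565, 0.2536]
eef_rot: [0.001, 0.086, 0.996, 0.001]
wrist_force: [7.0, 1.0, 1.2]
opening: 0.113
grasp_force: 65.4
```

Call:
play_rows --xyz '[[0, 0, 0], [0, 0, 0], [0, 0, 0], [0, 0, 0], [0, 0, -10], [0, 0, -30], [0, 0, -50], [0, 0, -70], [0, 0, -80], [0, 0, -80]]' --rot '[[0, 0, 0], [0, 0, 0], [0, 0, 0], [0, 0, 0], [0, 0, 0], [0, 0, 0], [0, 0, 0], [0, 0, 0], [0, 0, 0], [0, 0, 0]]' --grip '[0.4, 0.4, 0.4, 0.4, 0.4, 0.4, 0.4, 0.4, 0.4, 0.4]'

```text
time_s: 12.6
eef_pos: [0.5846, 0.1556, 0.3347]
eef_rot: [0.001, 0.086, 0.996, 0.0]
wrist_force: [-0.4, -0.4, -0.4]
opening: 0.4
grasp_force: 0.0
```

Call:
play_rows --xyz '[[10, -20, 0], [20, -40, 0], [40, -70, 0], [60, -100, 0], [80, -135, 0], [80, -135, 0], [80, -135, 0], [80, -135, 0], [80, -135, 0], [80, -135, 0]]' --rot '[[0, 0, 0], [0, 0, 0], [0, 0, 0], [0, 0, 0], [0, 0, 0], [0, 0, 0], [0, 0, 0], [0, 0, 0], [0, 0, 0], [0, 0, 0]]' --grip '[0.0, 0.0, 0.0, 0.0, 0.0, 0.0, 0.0, 0.0, 0.0, 0.0]'

```text
time_s: 13.85
eef_pos: [0.4823, 0.0367, 0.3335]
eef_rot: [-0.0, 0.086, 0.996, 0.0]
wrist_force: [0.6, -0.2, -0.5]
opening: -0.0
grasp_force: 0.0
```

```bash
python3 - <<'E'
from h import *
print(np.round(pose(),4)[:3,3]); c,P=cam("wrist","w2.png"); np.save("P2.npy",P)
E
```

```text
[0.4823 0.0367 0.3335]
```

View pics/w2.png

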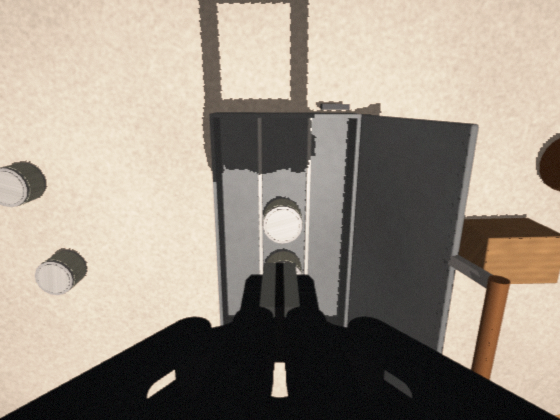

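The lid stands open at right; a tin in the lane is at (283,224), and something (a second tin or shadow) at (283,260) behind the fingers; new tins at (12,187) and (55,273).

```bash
python3 - <<'E'
from h import *
Rk=np.array([[.985,-.172],[.172,.985]]); o=np.array([.5624,.0296])
def kf(P): return np.concatenate([((P[...,:2]-o)@Rk.T.T if False else (P[...,:2]-o)@np.array([[.985,.172],[-.172,.985]])),P[...,2:]],-1)
P=kf(np.load("P2.npy"))
def tin(s):
    k=s[(s[...,2]>.036)&(s[...,2]<.048)&(abs(s[...,1])<.04)&(abs(s[...,0])<.132)]; return k
k=tin(P[190:290,250:320]); print(len(k),cv2.minEnclosingCircle((k[:,:2]*1000).astype(np.float32)))
print([tuple(np.round(P[v,283]*1000)) for v in range(190,290,6)])
print("row of wall/rails v=200:",[tuple(np.round(P[200,u]*1000)) for u in (215,218,221,224,257,260,263,305,308,345,350,354,358)])
c,T=cam("top","t2.png"); T=kf(T)
t=T[(abs(T[...,0])<.13)&(abs(T[...,1])<.035)&(T[...,2]>.034)&(T[...,2]<.05)]
import numpy as np
h,e=np.histogram(t[:,0],bins=26,range=(-.13,.13)); print(h, len(t))
w=T[(abs(T[...,0])<.15)&(abs(T[...,1])<.1)&(T[...,2]>.046)&(T[...,2]<.054)]
print(w.min(0),w.max(0))
E
```

```text
1255 ((8.724222183227539, 4.8985443115234375), 46.26652908325195)
[(np.float64(-46.0), np.float64(-1.0), np.float64(3.0)), (np.float64(-38.0), np.float64(-1.0), np.float64(4.0)), (np.float64(-36.0), np.float64(-2.0), np.float64(25.0)), (np.float64(-33.0), np.float64(-2.0), np.float64(41.0)), (np.float64(-26.0), np.float64(-2.0), np.float64(42.0)), (np.float64(-19.0), np.float64(-2.0), np.float64(42.0)), (np.float64(-11.0), np.float64(-2.0), np.float64(42.0)), (np.float64(-3.0), np.float64(-2.0), np.float64(40.0)), (np.float64(4.0), np.float64(-2.0), np.float64(42.0)), (np.float64(28.0), np.float64(-1.0), np.float64(4.0)), (np.float64(37.0), np.float64(-1.0), np.float64(3.0)), (np.float64(37.0), np.float64(-1.0), np.float64(23.0)), (np.float64(37.0), np.float64(-2.0), np.float64(40.0)), (np.float64(-92.0), np.float64(-5.0), np.float64(323.0)), (np.float64(-91.0), np.float64(-5.0), np.float64(327.0)), (np.float64(-92.0), np.float64(-5.0), np.float64(333.0)), (np.float64(-92.0), np.float64(-5.0), np.float64(337.0))]
row of wall/rails v=200: [(np.float64(-46.0), np.float64(-80.0), np.float64(50.0)), (np.float64(-43.0), np.float64(-79.0), np.float64(41.0)), (np.float64(-38.0), np.float64(-78.0), np.float64(21.0)), (np.float64(-33.0), np.float64(-77.0), np.float64(3.0)), (np.float64(-33.0), np.float64(-35.0), np.float64(3.0)), (np.float64(-35.0), np.float64(-31.0), np.float64(11.0)), (np.float64(-33.0), np.float64(-27.0), np.float64(4.0)), (np.float64(-33.0), np.float64(27.0), np.float64(3.0)), (np.float64(-35.0), np.float64(30.0), np.float64(12.0)), (np.float64(-34.0), np.float64(78.0), np.float64(6.0)), (np.float64(-42.0), np.float64(78.0), np.float64(37.0)), (np.float64(-45.0), np.float64(80.0), np.float64(49.0)), (np.float64(-47.0), np.float64(83.0), np.float64(55.0))]
[0 0 0 0 0 0 0 0 0 0 0 0 0 0 0 0 0 0 0 0 0 0 0 0 0 0] 0
[-0.14909315 -0.08108502  0.0460176 ] [0.14925701 0.08435763 0.05398186]
```

View pics/t2.png

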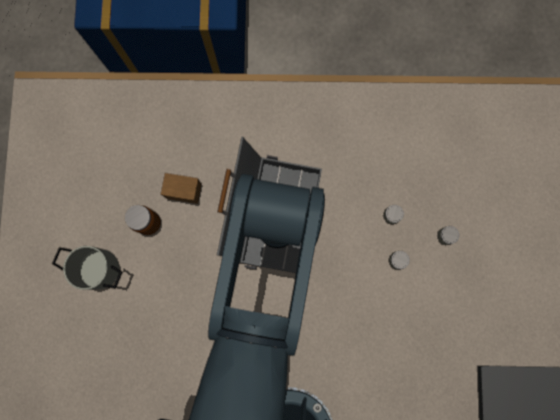

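Call:
play_rows --xyz '[[-20, 1, 0], [-45, 2, 0], [-70, 3, 0], [-95, 4, 0], [-120, 5, 0], [-145, 6, 0], [-170, 7, 0], [-192, 7, 0], [-192, 7, 0], [-192, 7, 0]]' --rot '[[0, 0, 0], [0, 0, 0], [0, 0, 0], [0, 0, 0], [0, 0, 0], [0, 0, 0], [0, 0, 0], [0, 0, 0], [0, 0, 0], [0, 0, 0]]' --grip '[0.0, 0.0, 0.0, 0.0, 0.0, 0.0, 0.0, 0.0, 0.0, 0.0]'

```text
time_s: 15.2
eef_pos: [0.672, 0.0104, 0.3334]
eef_rot: [-0.0, 0.086, 0.996, 0.0]
wrist_force: [0.0, 0.0, 0.2]
opening: 0.001
grasp_force: 0.0
```

```bash
cat >> h.py <<'E'
O=np.array([.5624,.0296]); M=np.array([[.985,.172],[-.172,.985]])
def kf(P): return np.concatenate([(P[...,:2]-O)@M,P[...,2:]],-1)
def tins(K):
    "tin tops in keeper frame, mm"
    m=((K[...,2]>.034)&(K[...,2]<.046)&(abs(K[...,1])<.034)&(abs(K[...,0])<.135)).astype(np.uint8)
    m=cv2.morphologyEx(m,cv2.MORPH_OPEN,np.ones((7,7)))
    n,l,s,_=cv2.connectedComponentsWithStats(m)
    return [np.round(np.r_[cv2.minEnclosingCircle((K[l==i][:,:2]*1000).astype(np.float32))[0],cv2.minEnclosingCircle((K[l==i][:,:2]*1000).astype(np.float32))[1],s[i,4]],1) for i in range(1,n) if s[i,4]>150]
E
python3 - <<'E'
from h import *
print(tins(kf(np.load("P2.npy"))[:262]))
c,P=cam("wrist","w3.png"); K=kf(P); print(kf(pose()[:3,3]),tins(K))
w=kf(np.load("P2.npy"))
print("front wall",[tuple(np.round(w[v,240]*1000)) for v in range(108,130,2)])
print("back wall col",[tuple(np.round(K[v,300]*1000)) for v in range(140,300,8)])
E
```

```text
[array([ -12.6,   -2.3,   24.1, 1212. ])]
[ 1.11133100e-01 -7.94733210e-06  3.33636559e-01] [array([ -11.7,   -2.2,   24.2, 1744. ]), array([ 6.030e+01, -8.000e-01,  2.420e+01,  1.436e+03])]
front wall [(np.float64(-146.0), np.float64(-53.0), np.float64(0.0)), (np.float64(-144.0), np.float64(-54.0), np.float64(-1.0)), (np.float64(-142.0), np.float64(-53.0), np.float64(5.0)), (np.float64(-141.0), np.float64(-49.0), np.float64(49.0)), (np.float64(-139.0), np.float64(-49.0), np.float64(49.0)), (np.float64(-135.0), np.float64(-54.0), np.float64(2.0)), (np.float64(-133.0), np.float64(-53.0), np.float64(4.0)), (np.float64(-130.0), np.float64(-54.0), np.float64(3.0)), (np.float64(-128.0), np.float64(-54.0), np.float64(2.0)), (np.float64(-126.0), np.float64(-54.0), np.float64(4.0)), (np.float64(-123.0), np.float64(-54.0), np.float64(4.0))]
back wall col [(np.float64(82.0), np.float64(26.0), np.float64(2.0)), (np.float64(92.0), np.float64(26.0), np.float64(4.0)), (np.float64(102.0), np.float64(26.0), np.float64(3.0)), (np.float64(112.0), np.float64(26.0), np.float64(2.0)), (np.float64(122.0),
[... 186 characters left out ...]
, np.float64(49.0)), (np.float64(164.0), np.float64(27.0), np.float64(1.0)), (np.float64(176.0), np.float64(28.0), np.float64(-1.0)), (np.float64(187.0), np.float64(28.0), np.float64(-1.0)), (np.float64(198.0), np.float64(28.0), np.float64(-1.0)), (np.float64(209.0), np.float64(28.0), np.float64(-0.0)), (np.float64(220.0), np.float64(28.0), np.float64(2.0)), (np.float64(232.0), np.float64(29.0), np.float64(0.0)), (np.float64(244.0), np.float64(29.0), np.float64(-1.0)), (np.float64(256.0), np.float64(29.0), np.float64(0.0)), (np.float64(104.0), np.float64(9.0), np.float64(322.0)), (np.float64(103.0), np.float64(8.0), np.float64(329.0)), (np.float64(104.0), np.float64(8.0), np.float64(334.0))]
```

View pics/w3.png

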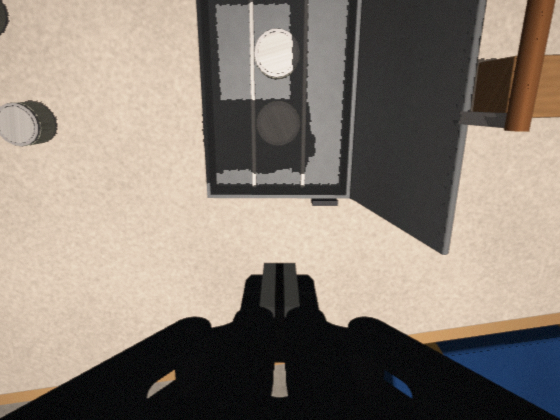

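Keeper frame checks out (walls, rails). Old tins at keeper x = −12 and +60 (image (277,53), (278,122)); push both from behind with shut fingers.

Call:
play_rows --xyz '[[0, 0, 40], [0, 0, 80], [0, 0, 120], [0, 0, 160], [0, 0, 200], [0, 0, 235], [0, 0, 265], [0, 0, 285], [0, 0, 300], [0, 0, 302]]' --rot '[[0, 0, 0], [0, 0, 0], [0, 0, 0], [0, 0, 0], [0, 0, 0], [0, 0, 0], [0, 0, 0], [0, 0, 0], [0, 0, 0], [0, 0, 0]]' --grip '[0.0, 0.0, 0.0, 0.0, 0.0, 0.0, 0.0, 0.0, 0.0, 0.0]'

```text
time_s: 16.5
eef_pos: [0.6721, 0.0103, 0.0311]
eef_rot: [-0.001, 0.086, 0.996, 0.0]
wrist_force: [0.1, -0.6, 0.5]
opening: 0.001
grasp_force: 0.0
```

Call:
play_rows --xyz '[[5, 0, 0], [10, 0, 0], [16, 0, 0], [24, 0, 0], [32, 0, 0], [40, 0, 0], [48, 0, 0], [56, 0, 0], [64, 0, 0], [70, 0, 0]]' --rot '[[0, 0, 0], [0, 0, 0], [0, 0, 0], [0, 0, 0], [0, 0, 0], [0, 0, 0], [0, 0, 0], [0, 0, 0], [0, 0, 0], [0, 0, 0]]' --grip '[0.0, 0.0, 0.0, 0.0, 0.0, 0.0, 0.0, 0.0, 0.0, 0.0]'

```text
time_s: 17.75
eef_pos: [0.6031, 0.0224, 0.0317]
eef_rot: [-0.0, 0.086, 0.996, 0.0]
wrist_force: [3.6, -1.5, 1.6]
opening: -0.004
grasp_force: 1.5
```

Call:
play_rows --xyz '[[8, 0, 0], [16, 0, 0], [24, 0, 0], [32, 0, 0], [40, 0, 0], [48, 0, 0], [54, 0, 0], [59, 0, 0], [63, 0, 0], [65, 0, 0]]' --rot '[[0, 0, 0], [0, 0, 0], [0, 0, 0], [0, 0, 0], [0, 0, 0], [0, 0, 0], [0, 0, 0], [0, 0, 0], [0, 0, 0], [0, 0, 0]]' --grip '[0.0, 0.0, 0.0, 0.0, 0.0, 0.0, 0.0, 0.0, 0.0, 0.0]'

```text
time_s: 19.0
eef_pos: [0.5392, 0.0335, 0.0316]
eef_rot: [-0.0, 0.086, 0.996, 0.0]
wrist_force: [2.7, -0.1, 1.1]
opening: 0.001
grasp_force: 1.2
```

Call:
play_rows --xyz '[[1, 0, 0], [2, 0, 0], [3, 0, 0], [4, 0, 0], [4.5, 0, 0], [5, 0, 0], [5.5, 0, 0], [6, 0, 0], [6, 0, 0], [6, 0, 0]]' --rot '[[0, 0, 0], [0, 0, 0], [0, 0, 0], [0, 0, 0], [0, 0, 0], [0, 0, 0], [0, 0, 0], [0, 0, 0], [0, 0, 0], [0, 0, 0]]' --grip '[0.0, 0.0, 0.0, 0.0, 0.0, 0.0, 0.0, 0.0, 0.0, 0.0]'

```text
time_s: 20.25
eef_pos: [0.5334, 0.0345, 0.0316]
eef_rot: [-0.0, 0.086, 0.996, 0.0]
wrist_force: [1.9, 0.2, -0.0]
opening: 0.003
grasp_force: 0.6
```

Call:
play_rows --xyz '[[0.4, 0, 0], [0.8, 0, 0], [1.2, 0, 0], [1.6, 0, 0], [2, 0, 0], [2, 0, 0], [2, 0, 0], [2, 0, 0], [2, 0, 0], [2, 0, 0]]' --rot '[[0, 0, 0], [0, 0, 0], [0, 0, 0], [0, 0, 0], [0, 0, 0], [0, 0, 0], [0, 0, 0], [0, 0, 0], [0, 0, 0], [0, 0, 0]]' --grip '[0.0, 0.0, 0.0, 0.0, 0.0, 0.0, 0.0, 0.0, 0.0, 0.0]'

```text
time_s: 21.5
eef_pos: [0.5324, 0.0346, 0.0319]
eef_rot: [0.001, 0.086, 0.996, -0.0]
wrist_force: [5.3, -0.6, -3.4]
opening: -0.003
grasp_force: 2.5
```

Call:
play_rows --xyz '[[0.5, 0, 0], [1, 0, 0], [1.5, 0, 0], [1.5, 0, 0], [1.5, 0, 0], [1.5, 0, 0], [1.5, 0, 0], [1.5, 0, 0], [1.5, 0, 0], [1.5, 0, 0]]' --rot '[[0, 0, 0], [0, 0, 0], [0, 0, 0], [0, 0, 0], [0, 0, 0], [0, 0, 0], [0, 0, 0], [0, 0, 0], [0, 0, 0], [0, 0, 0]]' --grip '[0.0, 0.0, 0.0, 0.0, 0.0, 0.0, 0.0, 0.0, 0.0, 0.0]'

```text
time_s: 22.75
eef_pos: [0.5323, 0.0346, 0.0325]
eef_rot: [0.002, 0.086, 0.996, -0.0]
wrist_force: [9.1, -1.5, -2.3]
opening: -0.004
grasp_force: 4.1
```

Call:
play_rows --xyz '[[-2, 0, 0], [-5, 0, 0], [-5, 0, -20], [-5, 0, -50], [-5, 0, -90], [-5, 0, -130], [-5, 0, -170], [-5, 0, -210], [-5, 0, -250], [-5, 0, -268]]' --rot '[[0, 0, 0], [0, 0, 0], [0, 0, 0], [0, 0, 0], [0, 0, 0], [0, 0, 0], [0, 0, 0], [0, 0, 0], [0, 0, 0], [0, 0, 0]]' --grip '[0.0, 0.0, 0.0, 0.0, 0.0, 0.0, 0.0, 0.0, 0.0, 0.0]'

```text
time_s: 24.0
eef_pos: [0.5353, 0.0343, 0.3017]
eef_rot: [0.001, 0.086, 0.996, -0.0]
wrist_force: [-0.1, -0.9, -0.1]
opening: -0.004
grasp_force: 0.0
```

```bash
python3 - <<'E'
from h import *
c,P=cam("wrist","w4.png"); K=kf(P); print(kf(pose()[:3,3]),tins(K),readout.get_obs()["q"])
E
```

```text
[-2.68713970e-02 -4.37358413e-05  3.03087603e-01] [array([-8.950e+01, -2.900e+00,  4.670e+01,  3.465e+03])] [-1.57481124e-01  5.17991944e-02  1.64209446e+00  1.83021984e-05
  1.44393078e+00 -1.55562891e+00]
```

Call:
play_rows --xyz '[[-3, -40, 0], [-6, -85, 0], [-9, -130, 0], [-12, -175, 0], [-15, -220, 0], [-18, -265, 0], [-22, -310, 0], [-25, -345, 0], [-25, -345, 0], [-25, -345, 0]]' --rot '[[0, 0, 0], [0, 0, 0], [0, 0, 0], [0, 0, 0], [0, 0, 0], [0, 0, 0], [0, 0, 0], [0, 0, 0], [0, 0, 0], [0, 0, 0]]' --grip '[0.85, 0.85, 0.85, 0.85, 0.85, 0.85, 0.85, 0.85, 0.85, 0.85]'

```text
time_s: 25.3
eef_pos: [0.4999, -0.309, 0.2979]
eef_rot: [-0.001, 0.086, 0.996, 0.001]
wrist_force: [-0.5, 0.5, 0.3]
opening: 0.852
grasp_force: 0.0
```

```bash
cat >> h.py <<'E'
def near(P,g=None):
    "new tin tops on the table: world mm, and tool-axis shift from TCP (xy)"
    T=pose(); z=P[...,2]
    m=((z>.031)&(z<.045)&(P[...,1]<-.15)).astype(np.uint8); m=cv2.morphologyEx(m,cv2.MORPH_OPEN,np.ones((7,7)))
    n,l,s,_=cv2.connectedComponentsWithStats(m)
    for i in range(1,n):
        if s[i,4]<200: continue
        q=P[l==i]; (x,y),r=cv2.minEnclosingCircle((q[:,:2]*1000).astype(np.float32))
        print("tin",np.round([x,y,r,np.median(q[:,2])*1000,s[i,4]],1),"shift",np.round(T[:2,:2].T@(np.array([x,y])-T[:2,3]*1000),1))
E
python3 - <<'E'
from h import *
c,P=cam("wrist","w5.png"); print(pose()[:3,3]); near(P); print(readout.get_obs()["opening"])
c,P=cam("top"); K=kf(P)
t=K[(abs(K[...,0])<.137)&(abs(K[...,1])<.034)&(K[...,2]>.03)&(K[...,2]<.047)]
for a in (-114.5,-66.5):
    q=t[abs(t[:,0]*1000-a)<24]; print(len(q),q.mean(0))
q=t; print(t.min(0),t.max(0))
E
```

```text
[ 0.50019352 -0.30872918  0.29846078]
tin [ 449.8 -283.7   24.1   37.3 1670. ] shift [54. 16.]
tin [ 517.6 -415.5   24.2   37.2 1480. ] shift [ -35.4 -102.2]
tin [ 571.8 -270.7   24.    37.3 1351. ] shift [-64.   49.7]
0.8471706088787676
254 [-0.11320994 -0.00257177  0.04208798]
259 [-0.06555029 -0.00012187  0.04212535]
[-0.13654613 -0.02629977  0.03022182] [-0.04198707  0.02798259  0.04684652]
```

Call:
play_rows --xyz '[[18, 5, 30], [36, 10, 60], [54, 16, 100], [54, 16, 140], [54, 16, 180], [54, 16, 215], [54, 16, 240], [54, 16, 258], [54, 16, 267], [54, 16, 267]]' --rot '[[0, 0, 0], [0, 0, 0], [0, 0, 0], [0, 0, 0], [0, 0, 0], [0, 0, 0], [0, 0, 0], [0, 0, 0], [0, 0, 0], [0, 0, 0]]' --grip '[0.85, 0.85, 0.85, 0.85, 0.85, 0.85, 0.85, 0.85, 0.85, 0.85]'

```text
time_s: 26.65
eef_pos: [0.4501, -0.2846, 0.0326]
eef_rot: [-0.0, 0.086, 0.996, 0.0]
wrist_force: [-0.1, -0.2, 0.4]
opening: 0.853
grasp_force: 0.0
```

Call:
play_rows --xyz '[[0, 0, 0], [0, 0, 0], [0, 0, 0], [0, 0, 0], [0, 0, 0], [0, 0, 0], [0, 0, -20], [0, 0, -50], [0, 0, -80], [0, 0, -90]]' --rot '[[0, 0, 0], [0, 0, 0], [0, 0, 0], [0, 0, 0], [0, 0, 0], [0, 0, 0], [0, 0, 0], [0, 0, 0], [0, 0, 0], [0, 0, 0]]' --grip '[0.3, 0.3, 0.3, 0.3, 0.3, 0.3, 0.3, 0.3, 0.3, 0.3]'

```text
time_s: 27.9
eef_pos: [0.4508, -0.2858, 0.1247]
eef_rot: [0.001, 0.086, 0.996, -0.001]
wrist_force: [-0.0, -0.3, -1.3]
opening: 0.544
grasp_force: 61.7
```

```bash
cat >> h.py <<'E'
def to(kx,ky=0):
    "tool-axis xy shift (mm) to bring TCP to keeper point"
    T=pose(); w=O*1000+M@np.array([kx,ky])
    # kf: k=(w-O)@M  => w=O+M k
    return np.round(T[:2,:2].T@(w-T[:2,3]*1000),1)
E
python3 - <<'E'
from h import *
print(to(-17), pose()[:3,3], readout.get_obs()["opening"])
E
```

```text
[-38.7 329.9] [ 0.45078332 -0.2857663   0.12466586] 0.5440928492979245
```

Call:
play_rows --xyz '[[-4, 25, 0], [-10, 65, 0], [-15, 110, 0], [-21, 155, 0], [-26, 200, 0], [-32, 245, 0], [-37, 285, 0], [-41, 315, 0], [-42, 330, 0], [-42, 330, 0]]' --rot '[[0, 0, 0], [0, 0, 0], [0, 0, 0], [0, 0, 0], [0, 0, 0], [0, 0, 0], [0, 0, 0], [0, 0, 0], [0, 0, 0], [0, 0, 0]]' --grip '[0.3, 0.3, 0.3, 0.3, 0.3, 0.3, 0.3, 0.3, 0.3, 0.3]'

```text
time_s: 29.15
eef_pos: [0.5476, 0.0334, 0.122]
eef_rot: [-0.001, 0.086, 0.996, -0.0]
wrist_force: [-0.1, -0.5, -1.3]
opening: 0.542
grasp_force: 61.7
```

Call:
play_rows --xyz '[[0, 0, 15], [0, 0, 30], [0, 0, 45], [0, 0, 58], [0, 0, 70], [0, 0, 78], [0, 0, 83], [0, 0, 86], [0, 0, 87], [0, 0, 87]]' --rot '[[0, 0, 0], [0, 0, 0], [0, 0, 0], [0, 0, 0], [0, 0, 0], [0, 0, 0], [0, 0, 0], [0, 0, 0], [0, 0, 0], [0, 0, 0]]' --grip '[0.3, 0.3, 0.3, 0.3, 0.3, 0.3, 0.3, 0.3, 0.3, 0.3]'

```text
time_s: 30.4
eef_pos: [0.5481, 0.033, 0.038]
eef_rot: [-0.0, 0.086, 0.996, -0.0]
wrist_force: [-11.3, 0.3, 19.9]
opening: 0.539
grasp_force: 64.1
```

Call:
play_rows --xyz '[[0, 0, -1], [0, 0, -1], [0, 0, -1], [0, 0, -1], [0, 0, -1], [0, 0, -30], [0, 0, -70], [0, 0, -120], [0, 0, -170], [0, 0, -180]]' --rot '[[0, 0, 0], [0, 0, 0], [0, 0, 0], [0, 0, 0], [0, 0, 0], [0, 0, 0], [0, 0, 0], [0, 0, 0], [0, 0, 0], [0, 0, 0]]' --grip '[0.8, 0.8, 0.8, 0.8, 0.8, 0.8, 0.8, 0.8, 0.8, 0.8]'

```text
time_s: 31.65
eef_pos: [0.5503, 0.0327, 0.22]
eef_rot: [0.004, 0.086, 0.996, -0.0]
wrist_force: [-0.8, 0.4, -0.3]
opening: 0.804
grasp_force: 0.0
```

```bash
python3 - <<'E'
from h import *
c,P=cam("wrist","w6.png"); K=kf(P); print(pose()[:3,3],tins(K))
print([tuple(np.round(K[v,278]*1000)) for v in range(60,280,10)])
E
```

```text
[0.54976754 0.03275031 0.21917223] [array([-8.900e+01, -3.100e+00,  4.680e+01,  5.897e+03]), array([-1.580e+01,  1.500e+00,  2.410e+01,  2.451e+03])]
[(np.float64(-116.0), np.float64(0.0), np.float64(42.0)), (np.float64(-109.0), np.float64(0.0), np.float64(42.0)), (np.float64(-102.0), np.float64(0.0), np.float64(41.0)), (np.float64(-94.0), np.float64(0.0), np.float64(41.0)), (np.float64(-87.0), np.float64(0.0), np.float64(42.0)), (np.float64(-79.0), np.float64(0.0), np.float64(40.0)), (np.float64(-72.0), np.float64(0.0), np.float64(42.0)), (np.float64(-64.0), np.float64(0.0), np.float64(41.0)), (np.float64(-56.0), np.float64(0.0), np.float64(43.0)), (np.float64(-48.0), np.float64(0.0), np.float64(42.0)), (np.float64(-39.0), np.float64(0.0), np.float64(38.0)), (np.float64(-31.0), np.float64(0.0), np.float64(42.0)), (np.float64(-23.0), np.float64(0.0), np.float64(42.0)), (np.float64(-14.0), np.float64(0.0), np.float64(42.0)), (np.float64(-5.0), np.float64(0.0), np.float64(42.0)), (np.float64(4.0), np.float64(0.0), np.float64(41.0)), (np.float64(26.0), np.float64(0.0), np.float64(2.0)), (np.float64(37.0), np.float64(0.0), np.float64(2.0)), (np.float64(47.0), np.float64(0.0), np.float64(2.0)), (np.float64(59.0), np.float64(0.0), np.float64(1.0)), (np.float64(70.0), np.float64(0.0), np.float64(1.0)), (np.float64(80.0), np.float64(0.0), np.float64(3.0))]
```

View pics/w6.png

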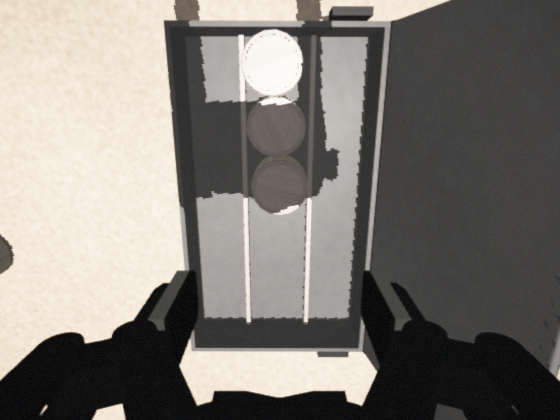

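The three tins in the lane stand upright at (272,62), (276,127), (279,184), close together. Next tin.

Call:
play_rows --xyz '[[-9, -35, -10], [-19, -75, -20], [-29, -115, -30], [-40, -160, -40], [-50, -205, -40], [-62, -250, -40], [-72, -285, -40], [-74, -296, -40], [-74, -296, -40], [-74, -296, -40]]' --rot '[[0, 0, 0], [0, 0, 0], [0, 0, 0], [0, 0, 0], [0, 0, 0], [0, 0, 0], [0, 0, 0], [0, 0, 0], [0, 0, 0], [0, 0, 0]]' --grip '[0.85, 0.85, 0.85, 0.85, 0.85, 0.85, 0.85, 0.85, 0.85, 0.85]'

```text
time_s: 32.95
eef_pos: [0.57, -0.2699, 0.255]
eef_rot: [-0.0, 0.086, 0.996, 0.001]
wrist_force: [-0.5, 0.7, -0.5]
opening: 0.845
grasp_force: 0.0
```

```bash
python3 - <<'E'
from h import *
c,P=cam("wrist","w7.png"); print(np.round(pose(),4)); near(P)
E
```

```text
[[-9.854e-01  1.705e-01 -5.000e-04  5.701e-01]
 [ 1.705e-01  9.854e-01  7.000e-04 -2.699e-01]
 [ 6.000e-04  6.000e-04 -1.000e+00  2.553e-01]
 [ 0.000e+00  0.000e+00  0.000e+00  1.000e+00]]
tin [ 517.4 -415.6   24.4   37.2 2155. ] shift [  27.1 -152.5]
tin [ 572.1 -270.7   24.1   37.3 1858. ] shift [-2.1 -0.5]
```

Call:
play_rows --xyz '[[-2, 0, 30], [-2, 0, 70], [-2, 0, 110], [-2, 0, 145], [-2, 0, 175], [-2, 0, 197], [-2, 0, 212], [-2, 0, 220], [-2, 0, 223], [-2, 0, 223]]' --rot '[[0, 0, 0], [0, 0, 0], [0, 0, 0], [0, 0, 0], [0, 0, 0], [0, 0, 0], [0, 0, 0], [0, 0, 0], [0, 0, 0], [0, 0, 0]]' --grip '[0.85, 0.85, 0.85, 0.85, 0.85, 0.85, 0.85, 0.85, 0.85, 0.85]'

```text
time_s: 34.25
eef_pos: [0.5724, -0.272, 0.0333]
eef_rot: [0.0, 0.086, 0.996, -0.0]
wrist_force: [-0.1, 0.7, -0.0]
opening: 0.848
grasp_force: 0.0
```

Call:
play_rows --xyz '[[0, 0, 0], [0, 0, 0], [0, 0, 0], [0, 0, 0], [0, 0, 0], [0, 0, 0], [0, 0, -20], [0, 0, -50], [0, 0, -80], [0, 0, -90]]' --rot '[[0, 0, 0], [0, 0, 0], [0, 0, 0], [0, 0, 0], [0, 0, 0], [0, 0, 0], [0, 0, 0], [0, 0, 0], [0, 0, 0], [0, 0, 0]]' --grip '[0.3, 0.3, 0.3, 0.3, 0.3, 0.3, 0.3, 0.3, 0.3, 0.3]'

```text
time_s: 35.5
eef_pos: [0.5731, -0.2724, 0.1256]
eef_rot: [0.002, 0.086, 0.996, -0.001]
wrist_force: [0.2, 0.4, -1.6]
opening: 0.538
grasp_force: 61.9
```

```bash
python3 - <<'E'
from h import *
print(to(36), pose()[:3,3], readout.get_obs()["opening"])
E
```

```text
[ 26.5 295.7] [ 0.57312513 -0.27240108  0.12560632] 0.5377840492573438
```

Call:
play_rows --xyz '[[2, 20, 0], [5, 55, 0], [9, 95, 0], [13, 135, 0], [17, 175, 0], [20, 215, 0], [23, 255, 0], [25, 280, 0], [26, 296, 0], [26, 296, 0]]' --rot '[[0, 0, 0], [0, 0, 0], [0, 0, 0], [0, 0, 0], [0, 0, 0], [0, 0, 0], [0, 0, 0], [0, 0, 0], [0, 0, 0], [0, 0, 0]]' --grip '[0.3, 0.3, 0.3, 0.3, 0.3, 0.3, 0.3, 0.3, 0.3, 0.3]'

```text
time_s: 36.75
eef_pos: [0.5965, 0.0257, 0.1217]
eef_rot: [-0.001, 0.085, 0.996, 0.0]
wrist_force: [-0.7, -0.1, -1.8]
opening: 0.542
grasp_force: 61.9
```

Call:
play_rows --xyz '[[0, 0, 15], [0, 0, 30], [0, 0, 45], [0, 0, 57], [0, 0, 67], [0, 0, 75], [0, 0, 80], [0, 0, 83], [0, 0, 84], [0, 0, 84]]' --rot '[[0, 0, 0], [0, 0, 0], [0, 0, 0], [0, 0, 0], [0, 0, 0], [0, 0, 0], [0, 0, 0], [0, 0, 0], [0, 0, 0], [0, 0, 0]]' --grip '[0.3, 0.3, 0.3, 0.3, 0.3, 0.3, 0.3, 0.3, 0.3, 0.3]'

```text
time_s: 38.0
eef_pos: [0.5975, 0.0243, 0.0389]
eef_rot: [0.0, 0.086, 0.996, -0.0]
wrist_force: [-0.5, -0.3, -1.1]
opening: 0.54
grasp_force: 61.9
```

Call:
play_rows --xyz '[[0, 0, 1], [0, 0, 1], [0, 0, 1], [0, 0, 1], [0, 0, 1], [0, 0, 1], [0, 0, -30], [0, 0, -70], [0, 0, -120], [0, 0, -160]]' --rot '[[0, 0, 0], [0, 0, 0], [0, 0, 0], [0, 0, 0], [0, 0, 0], [0, 0, 0], [0, 0, 0], [0, 0, 0], [0, 0, 0], [0, 0, 0]]' --grip '[0.3, 0.8, 0.8, 0.8, 0.8, 0.8, 0.8, 0.8, 0.8, 0.8]'

```text
time_s: 39.25
eef_pos: [0.5976, 0.0243, 0.2009]
eef_rot: [0.001, 0.086, 0.996, -0.0]
wrist_force: [0.8, 0.4, -0.6]
opening: 0.802
grasp_force: 0.0
```

```bash
python3 - <<'E'
from h import *
c,P=cam("wrist","w8.png"); K=kf(P); T=pose();print(T[:3,3],tins(K))
print(np.round(T[:2,:2].T@(np.array([517.5,-415.5])-T[:2,3]*1000)))
E
```

```text
[0.60049139 0.02403852 0.20688582] [array([-7.700e+01, -4.100e+00,  3.580e+01,  4.972e+03]), array([-1.56e+01,  1.40e+00,  2.41e+01,  3.10e+03]), array([3.480e+01, 1.400e+00, 2.410e+01, 2.742e+03])]
[   6. -447.]
```

Call:
play_rows --xyz '[[0, -25, -15], [1, -75, -30], [2, -130, -50], [3, -185, -50], [4, -240, -50], [5, -295, -50], [6, -350, -50], [6, -400, -50], [6, -435, -50], [6, -447, -50]]' --rot '[[0, 0, 0], [0, 0, 0], [0, 0, 0], [0, 0, 0], [0, 0, 0], [0, 0, 0], [0, 0, 0], [0, 0, 0], [0, 0, 0], [0, 0, 0]]' --grip '[0.85, 0.85, 0.85, 0.85, 0.85, 0.85, 0.85, 0.85, 0.85, 0.85]'

```text
time_s: 40.55
eef_pos: [0.5137, -0.4168, 0.2481]
eef_rot: [-0.0, 0.087, 0.996, 0.0]
wrist_force: [-0.2, 0.9, -0.6]
opening: 0.848
grasp_force: 0.0
```

```bash
python3 - <<'E'
from h import *
c,P=cam("wrist","w9.png"); print(np.round(pose()[:3,3],4)); near(P)
E
```

```text
[ 0.5136 -0.4171  0.2481]
tin [ 517.6 -415.8   24.1   37.3 1944. ] shift [-3.7  2. ]
```

Call:
play_rows --xyz '[[-2, 1, 30], [-4, 2, 70], [-4, 2, 110], [-4, 2, 145], [-4, 2, 172], [-4, 2, 192], [-4, 2, 205], [-4, 2, 213], [-4, 2, 215], [-4, 2, 215]]' --rot '[[0, 0, 0], [0, 0, 0], [0, 0, 0], [0, 0, 0], [0, 0, 0], [0, 0, 0], [0, 0, 0], [0, 0, 0], [0, 0, 0], [0, 0, 0]]' --grip '[0.85, 0.85, 0.85, 0.85, 0.85, 0.85, 0.85, 0.85, 0.85, 0.85]'

```text
time_s: 41.85
eef_pos: [0.5192, -0.4141, 0.0344]
eef_rot: [0.0, 0.086, 0.996, -0.0]
wrist_force: [0.7, -0.6, 0.1]
opening: 0.85
grasp_force: 0.0
```

Call:
play_rows --xyz '[[0, 0, 0], [0, 0, 0], [0, 0, 0], [0, 0, 0], [0, 0, 0], [0, 0, -20], [0, 0, -50], [0, 0, -80], [0, 0, -90], [0, 0, -90]]' --rot '[[0, 0, 0], [0, 0, 0], [0, 0, 0], [0, 0, 0], [0, 0, 0], [0, 0, 0], [0, 0, 0], [0, 0, 0], [0, 0, 0], [0, 0, 0]]' --grip '[0.3, 0.3, 0.3, 0.3, 0.3, 0.3, 0.3, 0.3, 0.3, 0.3]'

```text
time_s: 43.1
eef_pos: [0.519, -0.4138, 0.1244]
eef_rot: [0.0, 0.086, 0.996, -0.0]
wrist_force: [-0.7, 0.5, -2.3]
opening: 0.537
grasp_force: 61.8
```

```bash
python3 - <<'E'
from h import *
print(to(87), pose()[:3,3], readout.get_obs()["opening"])
E
```

```text
[-53.5 444.3] [ 0.5190276  -0.41380813  0.12438002] 0.537289284293226
```

Call:
play_rows --xyz '[[-3, 25, 0], [-8, 70, 0], [-15, 125, 0], [-22, 180, 0], [-29, 235, 0], [-36, 290, 0], [-42, 345, 0], [-48, 395, 0], [-52, 430, 0], [-54, 444, 0]]' --rot '[[0, 0, 0], [0, 0, 0], [0, 0, 0], [0, 0, 0], [0, 0, 0], [0, 0, 0], [0, 0, 0], [0, 0, 0], [0, 0, 0], [0, 0, 0]]' --grip '[0.3, 0.3, 0.3, 0.3, 0.3, 0.3, 0.3, 0.3, 0.3, 0.3]'

```text
time_s: 44.35
eef_pos: [0.6472, 0.0179, 0.1219]
eef_rot: [-0.002, 0.085, 0.996, 0.0]
wrist_force: [-1.3, -0.5, -1.5]
opening: 0.542
grasp_force: 61.8
```

Call:
play_rows --xyz '[[0, 0, 0], [0, 0, 0], [0, 0, 12], [0, 0, 27], [0, 0, 42], [0, 0, 56], [0, 0, 68], [0, 0, 77], [0, 0, 82], [0, 0, 84]]' --rot '[[0, 0, 0], [0, 0, 0], [0, 0, 0], [0, 0, 0], [0, 0, 0], [0, 0, 0], [0, 0, 0], [0, 0, 0], [0, 0, 0], [0, 0, 0]]' --grip '[0.3, 0.3, 0.3, 0.3, 0.3, 0.3, 0.3, 0.3, 0.3, 0.3]'

```text
time_s: 45.6
eef_pos: [0.6485, 0.0145, 0.0395]
eef_rot: [0.0, 0.086, 0.996, 0.0]
wrist_force: [0.6, 0.9, -2.1]
opening: 0.538
grasp_force: 61.8
```

```bash
python3 - <<'E'
from h import *
print(to(87), pose()[:3,3], readout.get_obs()["opening"],readout.get_obs()["wrist_force"])
E
```

```text
[0.4 0.1] [0.64847568 0.01447894 0.03952999] 0.5379549431283499 [ 0.60422782  0.9266139  -2.10464667]
```

Call:
play_rows --xyz '[[0, 0, 1.5], [0, 0, 1.5], [0, 0, 1.5], [0, 0, 1.5], [0, 0, 1.5], [0, 0, 1.5], [0, 0, -30], [0, 0, -75], [0, 0, -130], [0, 0, -180]]' --rot '[[0, 0, 0], [0, 0, 0], [0, 0, 0], [0, 0, 0], [0, 0, 0], [0, 0, 0], [0, 0, 0], [0, 0, 0], [0, 0, 0], [0, 0, 0]]' --grip '[0.3, 0.8, 0.8, 0.8, 0.8, 0.8, 0.8, 0.8, 0.8, 0.8]'

```text
time_s: 46.85
eef_pos: [0.6484, 0.0144, 0.2216]
eef_rot: [0.0, 0.086, 0.996, -0.0]
wrist_force: [0.6, -1.3, 0.1]
opening: 0.803
grasp_force: 0.0
```

Call:
play_rows --xyz '[[0, 0, -30], [0, 0, -60], [0, 0, -90], [0, 0, -120], [0, 0, -120], [0, 0, -120], [0, 0, -120], [0, 0, -120], [0, 0, -120], [0, 0, -120]]' --rot '[[0, 0, 0], [0, 0, 0], [0, 0, 0], [0, 0, 0], [0, 0, 0], [0, 0, 0], [0, 0, 0], [0, 0, 0], [0, 0, 0], [0, 0, 0]]' --grip '[0.4, 0.4, 0.4, 0.4, 0.4, 0.4, 0.4, 0.4, 0.4, 0.4]'

```text
time_s: 48.1
eef_pos: [0.6484, 0.0144, 0.3395]
eef_rot: [-0.0, 0.086, 0.996, 0.0]
wrist_force: [-0.1, 0.0, 0.4]
opening: 0.4
grasp_force: 0.0
```

```bash
python3 - <<'E'
from h import *
c,P=cam("wrist","w10.png"); K=kf(P); T=pose();print(T[:3,3],tins(K))
print(np.round(T[:2,:2].T@(np.array([585,156.5])-T[:2,3]*1000)))
z=K[...,2]; m=(z>.24)&(z<.275)&(K[...,1]>.09)&(K[...,1]<.16); q=P[m]; print(len(q), q.mean(0), q.max(0),q.min(0))
E
```

```text
[0.64836583 0.01441477 0.33952392] [array([-6.530e+01, -1.000e+00,  2.410e+01,  1.819e+03]), array([ -15.4,    1.7,   24.2, 1613. ]), array([  35.3,    1.6,   24.2, 1437. ]), array([8.630e+01, 8.000e-01, 2.420e+01, 1.309e+03])]
[ 87. 129.]
4529 [0.589225   0.15570367 0.25372498] [0.63607688 0.17027441 0.25792827] [0.54466225 0.14378406 0.24005354]
```

View pics/w10.png

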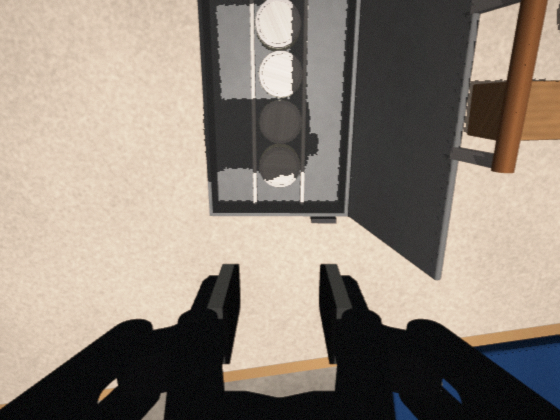

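All five tins stand in the lane ((278,20) back to (280,165)); the bar is where I let it go. Take the bar and lower the lid.

Call:
play_rows --xyz '[[15, 22, 0], [32, 48, 0], [50, 75, 0], [68, 102, 0], [82, 122, 0], [87, 129, 0], [87, 129, 0], [87, 129, 0], [87, 129, 0], [87, 129, 0]]' --rot '[[0, 0, 0], [0, 0, 0], [0, 0, 0], [0, 0, 0], [0, 0, 0], [0, 0, 0], [0, 0, 0], [0, 0, 0], [0, 0, 0], [0, 0, 0]]' --grip '[0.4, 0.4, 0.4, 0.4, 0.4, 0.4, 0.4, 0.4, 0.4, 0.4]'

```text
time_s: 49.4
eef_pos: [0.5851, 0.1558, 0.3395]
eef_rot: [-0.0, 0.087, 0.996, -0.0]
wrist_force: [-0.4, 0.3, 0.1]
opening: 0.399
grasp_force: 0.0
```

Call:
play_rows --xyz '[[0, 0, 15], [0, 0, 30], [0, 0, 45], [0, 0, 60], [0, 0, 72], [0, 0, 80], [0, 0, 84], [0, 0, 85], [0, 0, 85], [0, 0, 85]]' --rot '[[0, 0, 0], [0, 0, 0], [0, 0, 0], [0, 0, 0], [0, 0, 0], [0, 0, 0], [0, 0, 0], [0, 0, 0], [0, 0, 0], [0, 0, 0]]' --grip '[0.4, 0.4, 0.4, 0.4, 0.4, 0.4, 0.4, 0.4, 0.4, 0.4]'

```text
time_s: 50.65
eef_pos: [0.5851, 0.1565, 0.2551]
eef_rot: [0.0, 0.086, 0.996, 0.0]
wrist_force: [-0.2, 0.7, 0.1]
opening: 0.399
grasp_force: 0.0
```

Call:
play_rows --xyz '[[0, 0, 0], [0, 0, 0], [0, 0, 0], [0, 0, 0], [0, 0, 0], [0, 0, 0], [0, 0, 0], [0, 0, 0], [0, 0, 0], [0, 0, 0]]' --rot '[[0, 0, 0], [0, 0, 0], [0, 0, 0], [0, 0, 0], [0, 0, 0], [0, 0, 0], [0, 0, 0], [0, 0, 0], [0, 0, 0], [0, 0, 0]]' --grip '[0.0, 0.0, 0.0, 0.0, 0.0, 0.0, 0.0, 0.0, 0.0, 0.0]'

```text
time_s: 51.9
eef_pos: [0.585, 0.1567, 0.2552]
eef_rot: [0.0, 0.086, 0.996, 0.0]
wrist_force: [0.3, 5.4, 5.4]
opening: 0.11
grasp_force: 58.8
```

```bash
python3 - <<'E'
import numpy as np
for b in (1.8,1.3,.8,.3):
  t=b-np.arange(1,11)*.05
  print([(int(round(206*(np.cos(b)-np.cos(x)))),int(round(-206*(np.sin(x)-np.sin(b))))) for x in t])
E
```

```text
[(-10, -2), (-20, -4), (-31, -5), (-41, -5), (-51, -5), (-61, -5), (-72, -4), (-82, -2), (-92, 0), (-102, 2)]
[(-10, 3), (-20, 6), (-29, 10), (-38, 15), (-47, 20), (-56, 25), (-65, 31), (-73, 37), (-81, 44), (-88, 51)]
[(-7, 7), (-14, 15), (-20, 23), (-26, 31), (-32, 40), (-37, 49), (-42, 58), (-46, 68), (-50, 77), (-53, 87)]
[(-3, 10), (-5, 20), (-7, 30), (-8, 40), (-9, 51), (-9, 61), (-9, 71), (-8, 81), (-7, 92), (-5, 102)]
```

Call:
play_rows --xyz '[[0, -10, -2], [0, -20, -4], [0, -31, -5], [0, -41, -5], [0, -51, -5], [0, -61, -5], [0, -72, -4], [0, -82, -2], [0, -92, 0], [0, -102, 2]]' --rot '[[0, 0, 0], [0, 0, 0], [0, 0, 0], [0, 0, 0], [0, 0, 0], [0, 0, 0], [0, 0, 0], [0, 0, 0], [0, 0, 0], [0, 0, 0]]' --grip '[0.0, 0.0, 0.0, 0.0, 0.0, 0.0, 0.0, 0.0, 0.0, 0.0]'

```text
time_s: 53.15
eef_pos: [0.5671, 0.0551, 0.2528]
eef_rot: [-0.0, 0.086, 0.996, -0.0]
wrist_force: [0.5, 3.6, 2.4]
opening: 0.118
grasp_force: 63.3
```

Call:
play_rows --xyz '[[0, -10, 3], [0, -20, 6], [0, -29, 10], [0, -38, 15], [0, -47, 20], [0, -56, 25], [0, -65, 31], [0, -73, 37], [0, -81, 44], [0, -88, 51]]' --rot '[[0, 0, 0], [0, 0, 0], [0, 0, 0], [0, 0, 0], [0, 0, 0], [0, 0, 0], [0, 0, 0], [0, 0, 0], [0, 0, 0], [0, 0, 0]]' --grip '[0.0, 0.0, 0.0, 0.0, 0.0, 0.0, 0.0, 0.0, 0.0, 0.0]'

```text
time_s: 54.4
eef_pos: [0.5517, -0.0313, 0.201]
eef_rot: [-0.001, 0.086, 0.996, -0.0]
wrist_force: [-4.1, 1.8, 4.2]
opening: 0.117
grasp_force: 66.2
```

Call:
play_rows --xyz '[[0, -7, 7], [0, -14, 15], [0, -20, 23], [0, -26, 31], [0, -32, 40], [0, -37, 49], [0, -42, 58], [0, -46, 68], [0, -50, 77], [0, -53, 87]]' --rot '[[0, 0, 0], [0, 0, 0], [0, 0, 0], [0, 0, 0], [0, 0, 0], [0, 0, 0], [0, 0, 0], [0, 0, 0], [0, 0, 0], [0, 0, 0]]' --grip '[0.0, 0.0, 0.0, 0.0, 0.0, 0.0, 0.0, 0.0, 0.0, 0.0]'

```text
time_s: 55.65
eef_pos: [0.5429, -0.0841, 0.1141]
eef_rot: [-0.0, 0.086, 0.996, -0.001]
wrist_force: [-5.4, -2.4, 3.2]
opening: 0.113
grasp_force: 67.1
```

Call:
play_rows --xyz '[[0, -3, 10], [0, -5, 20], [0, -7, 30], [0, -8, 38], [0, -8, 45], [0, -9, 50], [0, -9, 54], [0, -9, 57], [0, -9, 59], [0, -9, 60]]' --rot '[[0, 0, 0], [0, 0, 0], [0, 0, 0], [0, 0, 0], [0, 0, 0], [0, 0, 0], [0, 0, 0], [0, 0, 0], [0, 0, 0], [0, 0, 0]]' --grip '[0.0, 0.0, 0.0, 0.0, 0.0, 0.0, 0.0, 0.0, 0.0, 0.0]'

```text
time_s: 56.9
eef_pos: [0.5414, -0.0936, 0.0542]
eef_rot: [0.0, 0.086, 0.996, -0.001]
wrist_force: [-5.2, -6.3, 1.0]
opening: 0.109
grasp_force: 69.9
```

Call:
play_rows --xyz '[[0, 0, 0.5], [0, 0, 1], [0, 0, 1], [0, 0, 1], [0, 0, 1], [0, 0, 1], [0, 0, 1], [0, 0, 1], [0, 0, 1], [0, 0, 1]]' --rot '[[0, 0, 0], [0, 0, 0], [0, 0, 0], [0, 0, 0], [0, 0, 0], [0, 0, 0], [0, 0, 0], [0, 0, 0], [0, 0, 0], [0, 0, 0]]' --grip '[0.0, 0.0, 0.0, 0.0, 0.0, 0.0, 0.0, 0.0, 0.0, 0.0]'

```text
time_s: 58.15
eef_pos: [0.5413, -0.0936, 0.0532]
eef_rot: [0.0, 0.086, 0.996, -0.001]
wrist_force: [-5.2, -5.8, -0.2]
opening: 0.113
grasp_force: 69.9
```

Release, withdraw, and look.

Call:
play_rows --xyz '[[0, 0, 0], [0, 0, 0], [0, 0, 0], [0, 0, 0], [0, 0, 0], [0, 0, -15], [0, 0, -40], [0, 0, -80], [0, 0, -130], [0, 0, -180]]' --rot '[[0, 0, 0], [0, 0, 0], [0, 0, 0], [0, 0, 0], [0, 0, 0], [0, 0, 0], [0, 0, 0], [0, 0, 0], [0, 0, 0], [0, 0, 0]]' --grip '[0.4, 0.4, 0.4, 0.4, 0.4, 0.4, 0.4, 0.4, 0.4, 0.4]'

```text
time_s: 59.4
eef_pos: [0.5414, -0.0917, 0.2364]
eef_rot: [0.001, 0.086, 0.996, -0.0]
wrist_force: [0.5, -0.3, 0.8]
opening: 0.397
grasp_force: 0.0
```

Call:
play_rows --xyz '[[0, -20, -20], [0, -50, -40], [0, -90, -60], [0, -130, -60], [0, -170, -60], [0, -210, -60], [0, -250, -60], [0, -250, -60], [0, -250, -60], [0, -250, -60]]' --rot '[[0, 0, 0], [0, 0, 0], [0, 0, 0], [0, 0, 0], [0, 0, 0], [0, 0, 0], [0, 0, 0], [0, 0, 0], [0, 0, 0], [0, 0, 0]]' --grip '[0.4, 0.4, 0.4, 0.4, 0.4, 0.4, 0.4, 0.4, 0.4, 0.4]'

```text
time_s: 60.65
eef_pos: [0.4989, -0.3369, 0.2941]
eef_rot: [0.0, 0.086, 0.996, -0.0]
wrist_force: [0.0, 0.1, -0.4]
opening: 0.401
grasp_force: 0.0
```

```bash
python3 - <<'E'
from h import *
c,P=cam("top","t9.png"); K=kf(P)
for y in (-.07,-.03,.03,.07):
    q=K[(abs(K[...,0])<.12)&(abs(K[...,1]-y)<.01)]; print(y,np.nanmedian(q[:,2]))
E
```

```text
-0.07 0.05694671908300919
-0.03 0.05703302912325281
0.03 0.057025458365616566
0.07 0.057193109101891015
```

View pics/t9.png

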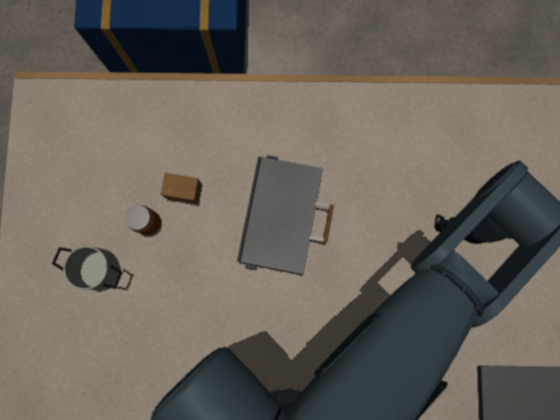

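The lid is flat and shut at 57 mm (same as at the start), with its bar at (329,223). The bystanders are in place, and the arm is clear.

```bash
python3 -c "
from bench import ctrl
print(ctrl.hand_in())"
```

```text
the job is handed in; nothing more can be done
None
```

The job is handed in: both old tins are up against the front wall and each other, all three new tins stand upright in the lane behind them with gaps of about 3 mm, the lid was led open and shut at about 0.5 rad/s, and the jar, carton and tub were not touched.

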